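# Stack the air-sampling filter holder with its push-and-turn locks

### The arm

A 6-joint arm with a two-finger parallel gripper is mounted at the origin on a cart in front of the work surface, level with it; the furniture and walls round the work are solid. World frame = base frame: x ahead of the robot, y to its left, z up, the work surface at z = 0. Lengths are in mm, angles in rad, forces in N, time in s.
With the tool pointing down it reaches from about 350 to 775 mm from the base axis. Payload 7.3 kg.
Tool frame: the origin (TCP) lies at the very end of the fingers, on their centre line; the grasp point (between the pads) lies 19 mm behind it; z points along the fingers, y is the line along which they close (so a half turn about z gives the same grasp; the last joint's range is limited). The gripper opens to 92 mm and grips with 3 to 60 N. Pads are 19 mm wide; open, the fingers measure 130 mm over their backs; the gripper's body (75 mm by 190 mm) begins 47 mm behind the grasp point.
Start: joints at [0.995, 0.342, 1.524, -0, 1.275, -0.146], TCP at [218.75, 477.277, 226.741] pointing down, gripper open.
Joint ranges: [-2.53, 2.53], [-0.77, 2.02], [0.04, 2.7], [-1, 4.14], [0.28, 2.66], [-3.11, 3.11]. Speed limits (rad/s): [2.57, 2.57, 3.14, 3.14, 3.14, 3.14].

### API

Orientations are given as [roll, pitch, yaw] about the fixed x, y, z axes, in that order (R = Rz(yaw) Ry(pitch) Rx(roll)).
In Python, from plant import bot gives the robot as it stands.
- The arm moves only by the tool jog_arm, never from a script. Its argument "targets" is a list of rows, each an object with "xyz": the shift along the tool's x, y, z as a fraction of full scale, a list of three; "spin": the turn about the tool's z as a fraction of full scale. In form: [{"xyz": [x, y, z], "spin": spin}, ...]. A call has exactly 10 rows; each row shifts and turns the commanded pose from where the row before left it, along the tool's axes as they then stand; what a row does not reach is not made up. Full scale, the value 1, is 80 mm for a shift and 0.1 rad for a turn. A row lasts 1/8 s, in which the tool goes at most 62.5 mm and 10.7 degrees, less where a joint would pass 70% of its speed; a pose out of reach is approached as far as the arm can. A call with a number of a shift or a turn outside -1 to 1 is refused whole. A call with a gripper value outside its range is refused whole. "gripper" is the opening in per cent of the stroke, from 0 (shut) to 100 (fully open), set as the call begins (left out, the last holds). The fingers move at their own pace and stop on an object; the grip force is fixed at half the most. Time passes only in rows, so rows that do not move let the fingers close, or fill a call up. It gives the time, the measured TCP pose, the force, the opening and the grip force at its end, in the units of the state.
- bot.get_obs(): the state, without advancing time (a new reading comes with each control period).
- bot.capture(name): name is "side" or "top"; returns the picture (400x640x3 uint8, blue, green, red); there is no depth.
- bot.get_calibration(name): a dict with "vfov" (degrees; the focal length in pixels is half the picture's height over the tangent of half this angle, whatever the lens; pixels are square), "cx", "cy" (the principal point, pixels), "k1" (the pictures are not rectified: a ray, as slopes to the right and down, at radius r is drawn at 1 + k1 r^2 times it, then the intrinsics apply), "eye" and "rotation" of the camera in the world. Camera axes: x right, y down, z forward; pixel columns grow to the right and rows downward; lengths in mm; the calibration is good to about 2 mm. A picture is of the moment at which its call begins. get_calibration takes no time and is no camera call.
- bot.close_job(): hands the job in; it is judged then, once.
The state is a dict: "time": time; "joint_positions": joint angles; "dq": joint speeds; "tau": joint torques, N m; "tool_pos": TCP position; "tcp_rot": TCP orientation; "contact_force": force on the tool from outside, world axes, zero at the start; "moment": the same for the moment, N m; "grip_width": finger opening in mm; "finger_force": force on a finger pad.
Only numpy, scipy, OpenCV 4.12 (cv2) and the standard library are available. Lean on these libraries where they do the work, as an engineer would, in place of code of your own. Each camera call takes 0.05 s, during which the arm holds its last target. There are 200 camera calls.

### The job

Put the filter holder back together on its base: the middle stage goes on the base and the inlet head on the middle stage. Each joint is a spring-loaded bayonet: feel for the notches, let the two lugs sink in, push down against the spring and turn a quarter turn clockwise (seen from above) to the stop, so that on letting go the part springs up into its catch and stays locked. Leave the stack upright and let go of it, and do not knock over or push about the other things on the bench.

Things in the scene. Friction and masses are not known exactly. Their poses are not given: they have to be found in the camera images.
- base: Base of the filter holder, fixed to the bench: steel foot disc 92 mm across, 8 mm thick; aluminium column 52 mm across with a bayonet collar on top (z = 40 to 54 mm); a small hose barb on its +x side. Origin: centre of its underside, z up. The collar is clamped at an unmeasured angle: its two notches lie on a line within 0.6 rad either way of the base's x axis; find them by sight or touch.
- base_seat (a point): Centre of the collar's floor on the base, 40 mm above the base's origin. A black sprung seal 24 mm across stands 11 mm above the floor: about 3 N at first touch, about 11 N when pressed to the floor. A part's origin (its underside) stands above this point: 14 mm lugs on the rim, 11 mm lugs in the notches on the free seal, 0 pressed down, 2 mm caught under the roof short of the catch, 5 mm locked.
- base_rim (a point): Centre of the collar's rim on the base (54 mm up; 52 mm outside, 38 mm bore). Two opposite notches, 34 degrees wide, let lugs in. Clockwise from a notch (seen from above) a lug runs under a roof 6 mm above the floor, so a part turns only when pressed to within 2 mm of the floor; 90 degrees on is the catch (roof 3 mm higher, 7 degrees play either way), where a solid block stops the turn.
- stage: Middle stage, loose, upright on the bench, 64 mm high, 0.12 to 0.24 kg, metal. Origin: centre of its underside, z up its axis. Neck 35 mm across from z = 0 to 16 mm with two lugs at its foot, on its +x and -x (4 mm high, 7.5 mm wide, reaching 25 mm from the axis); round body 56 mm across from z = 16 to 50; collar 52 mm across from z = 50 to 64. It may stand on either side of the base.
- stage_grip (a point): Point on the stage's axis 34 mm above its origin, mid-height of its smooth round body (56 mm across, z = 16 to 50 mm): grip from above at any angle.
- stage_seat (a point): Centre of the floor of the stage's own collar, 50 mm above its origin. It has the same seal, spring and heights as the base's: the inlet's origin stands above this point 14 mm on the rim, 11 mm in the notches on the free seal, 0 pressed down, 5 mm locked. A locked stage gives: pressed from above it sinks up to 5 mm on the base's seal before it is solid, and comes back up.
- stage_rim (a point): Centre of the rim of the stage's collar, 64 mm above its origin. Its two notches lie on the stage's own +x and -x, so the inlet enters with its x axis along the stage's x axis (either way round) and locks a quarter turn clockwise of that, as at the base.
- inlet: Inlet head, loose, upright on the bench, 78 mm high, 0.10 to 0.21 kg, metal: the same neck and two lugs as the stage (lugs on its +x and -x, z = 0 to 4 mm), the same round body 56 mm across from z = 16 to 50 mm, then a cone to a round mouth 26 mm across at z = 78 mm. Origin: centre of its underside, z up its axis. It may stand on either side of the base.
- inlet_grip (a point): Point on the inlet's axis 34 mm above its origin, mid-height of its smooth round body (56 mm across): grip from above at any angle.
- timer: Bystander: grey bench timer, 66x66x21 mm, lying flat; origin under its centre.
- tape_0: Bystander: beige roll of tape, 76 mm across, 19 mm high, lying flat; origin under its centre.
- plate_0: Bystander: round culture dish, 90 mm across, 15 mm high; origin under its centre.
- dropper_2: Bystander: small white dropper bottle with a pointed cap, 27 mm across, 85 mm high; origin under its centre.
- reagent_2: Bystander: laboratory bottle, 56 mm across, 104 mm high; origin under its centre.
- cryo_box: Bystander: white card box, 77x77x43 mm; origin under its centre.
- beaker_pp: Bystander: clear plastic beaker, 105 mm across, 68 mm high; origin under its centre.
- spray_bottle: Bystander: tall spray bottle, 83 mm across, 318 mm high; origin under its centre.
Mind the look-alikes: they are no part of the job. Leave any brown or turquoise look-alike of the stage alone.

How it is judged (in metres and radians):
At the end, for the whole second after the job is handed in: Stage locked on base and inlet on stage: each 5 mm (within about 1.7 mm) above the collar floor below it, centred within 4 mm, upright within 0.08 rad (inlet 0.1), the inlet's x axis across the stage's x axis within 0.25 rad, both at rest and released (z of stage in the frame of base between 0.0434 and 0.0468 m and horizontal distance between stage and base below 0.004 m and angle between stage's own z axis and vertical below 0.08 rad and z of inlet in the frame of stage between 0.0534 and 0.0568 m and x of inlet in the frame of stage between -0.004 and 0.004 m and y of inlet in the frame of stage between -0.004 and 0.004 m and angle between inlet's own z axis and vertical below 0.1 rad and angle between the x axis of inlet and the y axis of stage, either way round below 0.25 rad and linear speed of each of stage, inlet below 0.01 m/s); the robot touches nothing.
It fails at once if a bystander near the work (timer, tape roll, culture dish, dropper bottle, reagent bottle, cryo box, beaker, spray bottle) is pushed more than 4 cm or knocked over (distance of any of timer, tape_0, plate_0, dropper_2, reagent_2, cryo_box, beaker_pp, spray_bottle from where it was at the start of the episode above 0.04 m or angle between any of dropper_2, spray_bottle, reagent_2, beaker_pp's own z axis and vertical above 0.6 rad).
It also fails if it takes over 72 s, if anything falls off the work surface, if the arm or the gripper's body presses on something with over 40 N, if the wrist force passes 120 N, or if a joint passes its speed limit or range.

## Working session

There is one attempt and no reset: what is moved stays moved. The work goes in short steps, Python scripts to look and compute and a tool call to move; the robot and the scene stay as the last step left them, time stands still between calls to the robot, and variables do not carry over. Pictures are saved under pics/ and viewed, at most 10 in all, crops included, and the job is handed in when it is done.

Besides the shell and the picture viewer there is one more tool, called after ">>>" as name(argument=value, ...) on one line, values as JSON. jog_arm: Moves the arm, as the interface text tells. Shift numbers are shares of 80 mm and turn numbers shares of 0.1 rad, none past 1 either way. Its arguments: {"type":"object","properties":{"targets":{"type":"array","items":{"type":"object","properties":{"xyz":{"type":"array","items":{"type":"number"}},"spin":{"type":"number"}}}},"gripper":{"type":"number"}},"required":["targets"]}

```bash
mkdir -p pics; ls
python3 - <<'E'
from plant import bot
import cv2,numpy as np
o=bot.get_obs();print({k:np.round(v,3).tolist() for k,v in o.items()})
for n in("side","top"):
    print(n,bot.get_calibration(n)); cv2.imwrite(f"pics/{n}0.png",bot.capture(n))
E
```

```text
pics
{'time': 0.0, 'joint_positions': [0.995, 0.343, 1.525, -0.0, 1.275, -0.146], 'dq': [0.0, 0.0, 0.001, -0.001, 0.002, 0.001], 'tau': [0.0, -43.126, -24.421, 0.072, 0.056, -0.0], 'tool_pos': [218.521, 476.917, 226.047], 'tcp_rot': [-3.14, -0.0, 2.712], 'contact_force': [-0.432, -0.028, -0.312], 'moment': [0.022, -0.019, 0.007], 'finger_force': 0.0, 'grip_width': 91.687}
side {'vfov': 43.036242575768526, 'cx': 322.5868330598785, 'cy': 197.92781280268161, 'k1': -0.0077961185119765596, 'eye': array([ 738.76310302, 1105.08868445,  787.44925131]), 'rotation': array([-2.16832978,  0.02211808,  2.94768048])}
top {'vfov': 53.854364122354525, 'cx': 318.5144446887463, 'cy': 198.6242132768618, 'k1': -0.004709215460875868, 'eye': array([ 415.14565703,   60.02981552, 1024.39308032]), 'rotation': array([-2.97499489,  0.0220435 , -1.58531221])}
```

View pics/side0.png

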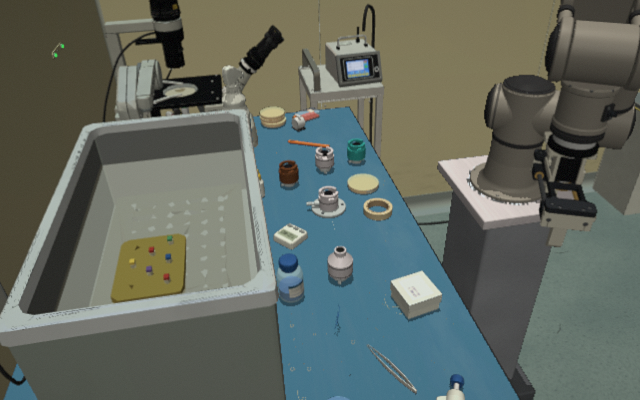

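View pics/top0.png

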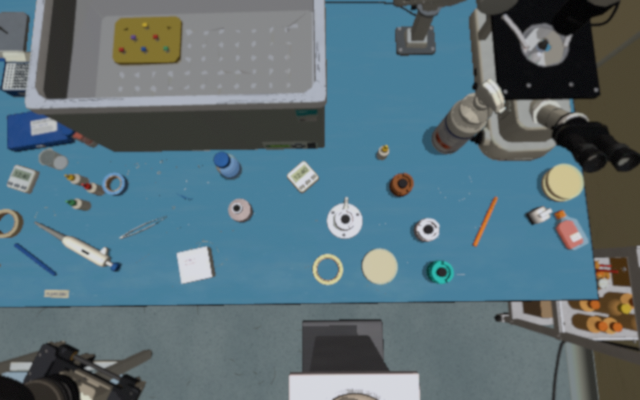

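Top picture: base at (345,219) and inlet at (239,210). Stage candidates are silver (427,229), brown (401,184) and turquoise (441,272); by the description I choose the silver one. In the side picture these are the base (328,200), the inlet (341,263) and the silver stage (325,158). Next is one close crop to check.

```bash
cat > h.py <<'E'
import cv2,numpy as np
from scipy.spatial.transform import Rotation as R
from plant import bot
CAL={n:bot.get_calibration(n) for n in("side","top")}
def K(n):
    c=CAL[n]; f=200/np.tan(np.radians(c["vfov"]/2))
    return np.array([[f,0,c["cx"]],[0,f,c["cy"]],[0,0,1]]),np.array([c["k1"],0,0,0,0.])
def ray(n,p):
    k,d=K(n); q=cv2.undistortPoints(np.array([[p]],float),k,d)[0,0]
    return CAL[n]["eye"],R.from_euler('xyz',CAL[n]["rotation"]).as_matrix()@np.array([q[0],q[1],1])
def plane(n,p,z):
    e,d=ray(n,p); return (e+d*(z-e[2])/d[2])
def proj(n,P):
    k,d=K(n); m=R.from_euler('xyz',CAL[n]["rotation"]).as_matrix().T
    return cv2.projectPoints(np.atleast_2d(np.array(P,float)),cv2.Rodrigues(m)[0],-m@CAL[n]["eye"],k,d)[0][:,0]
E
python3 - <<'E'
from h import *
t=cv2.imread("pics/top0.png");s=cv2.imread("pics/side0.png")
def c(i,x,y,r=22):return cv2.resize(i[y-r:y+r,x-r:x+r],(260,260),interpolation=cv2.INTER_CUBIC)
cv2.imwrite("pics/m1.png",np.vstack([np.hstack([c(t,345,219),c(t,427,229),c(t,239,210)]),np.hstack([c(s,328,200),c(s,325,158),c(s,341,263)])]))
for n,p,z in[("top",(345,219),54),("top",(427,229),64),("top",(239,210),78),("side",(328,193),54),("side",(325,151),64),("side",(341,250),78)]:print(n,plane(n,p,z).round(1))
E
```

```text
top [526.3  14.3  54. ]
top [ 497.4 -183.5   64. ]
top [550.  272.8  78. ]
side [528.8  24.9  54. ]
side [ 495.5 -180.    64. ]
side [553.  283.8  78. ]
```

View pics/m1.png

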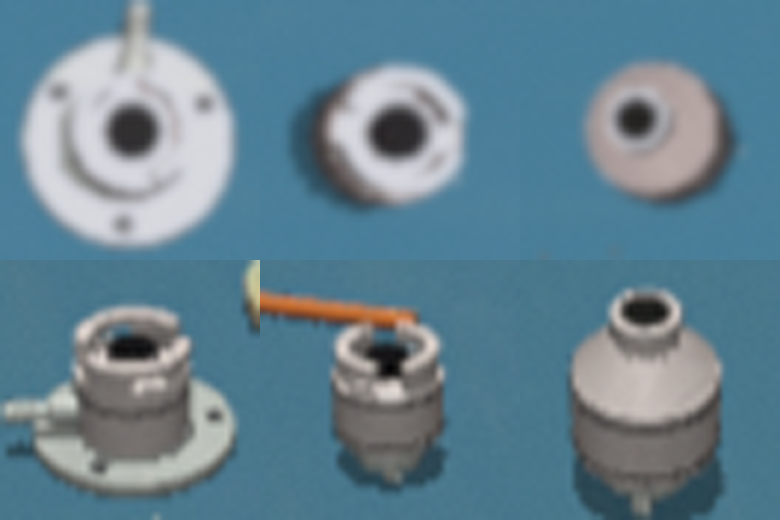

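The crop confirms the choice: the silver stage has a collar with two notches and lugs, the base has its hose barb (top-left tile), and the inlet has its cone. Next I measure centres and angles.

Run:
```python
from h import *
t=cv2.imread("pics/top0.png");s=cv2.imread("pics/side0.png")
def dark(i,x,y,r,th=75):
    c=i[y-r:y+r,x-r:x+r].max(2).astype(float); w=np.clip(th-c,0,None); 
    n,l,st,_=cv2.connectedComponentsWithStats((w>0).astype(np.uint8)); 
    k=l[r,r] or 1+np.argmax(st[1:,4]); w=w*(l==k); yy,xx=np.mgrid[-r:r,-r:r]
    return (x+(w*xx).sum()/w.sum(),y+(w*yy).sum()/w.sum()),st[k].tolist()
C={}
for nm,x,y,z in(("base",345,219,51),("stage",428,229,61),("inlet",237,208,78)):
    p,st=dark(t,x,y,9); C[nm]=plane("top",p,z); print(nm,np.round(p,2),st,C[nm].round(1))
for nm,x,y,z in(("base",328,197,51),("stage",325,152,61),("inlet",341,250,78)):
    p,st=dark(s,x,y,8); print("side",nm,np.round(p,2),st,plane("side",p,z).round(1))
# base foot disc: bright low-sat blob in top
def sil(i,x,y,r):
    c=cv2.cvtColor(i[y-r:y+r,x-r:x+r],cv2.COLOR_BGR2HSV); m=((c[...,1]<90)&(c[...,2]>90)).astype(np.uint8)
    cs,_=cv2.findContours(m,0,1); k=max(cs,key=cv2.contourArea); (a,b),rr=cv2.minEnclosingCircle(k);e=cv2.fitEllipse(k)
    return (a+x-r,b+y-r),rr,(e[0][0]+x-r,e[0][1]+y-r),e[1]
for nm,x,y,z in(("base",345,221,8),("stage",428,229,57),("inlet",239,210,50)):
    q=sil(t,x,y,24);print(nm,q,plane("top",q[0],z).round(1),plane("top",q[2],z).round(1))
out=[]
def rect(n,cx,cy,z,h=40,S=260):
    g=np.linspace(h,-h,S); P=np.array([[cx+a,cy+b,z] for a in g for b in g]); m=proj(n,P).reshape(S,S,2).astype(np.float32)
    o=cv2.remap(t if n=="top" else s,m[...,0],m[...,1],cv2.INTER_CUBIC)
    cv2.circle(o,(S//2,S//2),int(26/h*S/2),(0,255,0),1)
    for k in range(0,36):
        a=k*np.pi/18;r1=(32 if k%3 else 38)/h*S/2;r0=29/h*S/2
        cv2.line(o,(int(S/2-np.sin(a)*r0),int(S/2-np.cos(a)*r0)),(int(S/2-np.sin(a)*r1),int(S/2-np.cos(a)*r1)),(0,0,255) if k else (0,255,255),1)
    return o
b,g,i=C["base"],C["stage"],C["inlet"]
cv2.imwrite("pics/m2.png",np.vstack([np.hstack([rect("top",*b[:2],54),rect("side",*b[:2],54),rect("side",*i[:2],3)]),np.hstack([rect("top",*g[:2],64),rect("side",*g[:2],64),rect("side",*g[:2],3)])]))
```

```text
base [344.93 218.75] [6, 6, 7, 7, 37] [527.3  14.3  51. ]
stage [427.72 229.05] [5, 6, 8, 7, 48] [ 497.5 -186.    61. ]
inlet [236.19 207.7 ] [6, 7, 5, 5, 20] [555.8 279.8  78. ]
side base [328.01 192.35] [4, 2, 9, 4, 28] [527.3  17.4  51. ]
side stage [324.23 152.38] [4, 6, 7, 6, 31] [ 498.3 -177.6   61. ]
side inlet [339.78 249.26] [4, 6, 7, 4, 24] [555.  280.8  78. ]
base ((344.41258811950684, 217.72377586364746), 21.032085418701172, (344.3259735107422, 219.62562561035156), (35.69684600830078, 38.79148864746094)) [535.   13.5   8. ] [530.   13.9   8. ]
stage ((427.5, 229.13157844543457), 12.692988395690918, (427.6428852081299, 229.22637176513672), (23.85845375061035, 24.038883209228516)) [ 497.6 -186.5   57. ] [ 497.4 -186.8   57. ]
inlet ((239.32539749145508, 209.51587295532227), 12.192626953125, (239.08320999145508, 209.39595985412598), (22.649307250976562, 23.505329132080078)) [555.2 278.3  50. ] [555.5 278.9  50. ]
```

View pics/m2.png

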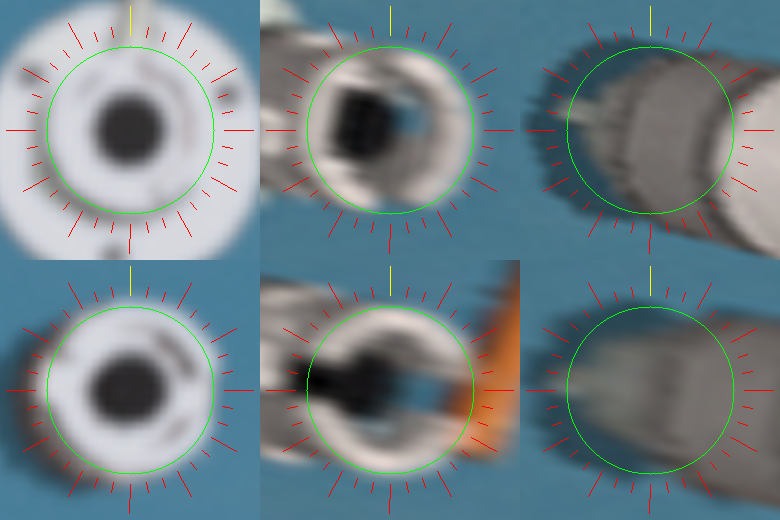

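Centres: base (527,14.5), stage (498,-184), inlet (555.5,279.5). The rectified tiles (up = +x, left = +y) put the stage's notches and lug at yaw about 86° and the inlet's lug at about 75°. The base notch shows near the lower edge, so I'll take its polar profile.

Run:
```python
from h import *
s=cv2.imread("pics/side0.png");t=cv2.imread("pics/top0.png")
def prof(n,cx,cy,z,rs,A):
    im=s if n=="side" else t
    v=0
    for r in rs:
        P=np.array([[cx+r*np.cos(a),cy+r*np.sin(a),z] for a in np.radians(A)]); m=proj(n,P).astype(np.float32)
        v=v+cv2.remap(im,m[:,:1],m[:,1:],cv2.INTER_LINEAR)[:,0].astype(float)
    v/=len(rs); return [(a,int(x[2]),int(x[0]-x[2])) for a,x in zip(A,v)]
A=list(range(-50,51,5))
print("front/back base side"); 
for off in(0,180): print(off,prof("side",527.3,16,54,(21,23,25),[a+off for a in A]))
A2=list(range(40,141,5))
print("stage")
for off in(0,180): print(off,prof("side",498,-182,64,(21,23,25),[a+off for a in A2]))
def c(i,x,y,r=17):return cv2.resize(i[y-r:y+r,x-r:x+r],(390,390),interpolation=cv2.INTER_LANCZOS4)
def rect(n,cx,cy,z,h=32,S=390):
    g=np.linspace(h,-h,S); P=np.array([[cx+a,cy+b,z] for a in g for b in g]); m=proj(n,P).reshape(S,S,2).astype(np.float32)
    return cv2.remap(s,m[...,0],m[...,1],cv2.INTER_CUBIC)
cv2.imwrite("pics/m3.png",np.hstack([c(s,328,196),rect("side",527.3,16,54)]))
```

```text
front/back base side
0 [(-50, 180, -4), (-45, 188, -6), (-40, 197, -8), (-35, 199, -9), (-30, 198, -8), (-25, 195, -6), (-20, 179, -3), (-15, 166, -2), (-10, 150, 0), (-5, 135, 0), (0, 126, -1), (5, 126, -3), (10, 129, -7), (15, 137, -8), (20, 155, -10), (25, 171, -12), (30, 181, -12), (35, 190, -13), (40, 197, -14), (45, 191, -13), (50, 177, -12)]
180 [(130, 186, -13), (135, 185, -14), (140, 190, -15), (145, 196, -15), (150, 194, -14), (155, 195, -12), (160, 184, -6), (165, 171, 0), (170, 152, 9), (175, 122, 23), (180, 95, 34), (185, 92, 33), (190, 95, 27), (195, 108, 17), (200, 125, 8), (205, 150, 0), (210, 167, -4), (215, 173, -5), (220, 177, -5), (225, 177, -4), (230, 170, 0)]
stage
0 [(40, 155, -11), (45, 159, -11), (50, 159, -11), (55, 156, -10), (60, 135, -8), (65, 103, -6), (70, 60, -4), (75, 39, -3), (80, 29, -2), (85, 30, -1), (90, 40, -2), (95, 66, -4), (100, 114, -9), (105, 142, -10), (110, 157, -11), (115, 155, -11), (120, 154, -11), (125, 155, -11), (130, 155, -11), (135, 155, -12), (140, 158, -12)]
180 [(220, 169, -12), (225, 168, -15), (230, 169, -19), (235, 164, -23), (240, 162, -25), (245, 153, -25), (250, 117, -30), (255, 102, -32), (260, 95, -29), (265, 92, -18), (270, 96, -12), (275, 109, -11), (280, 136, -14), (285, 146, -17), (290, 149, -14), (295, 162, -13), (300, 176, -12), (305, 184, -11), (310, 183, -10), (315, 187, -10), (320, 190, -10)]
```

View pics/m3.png

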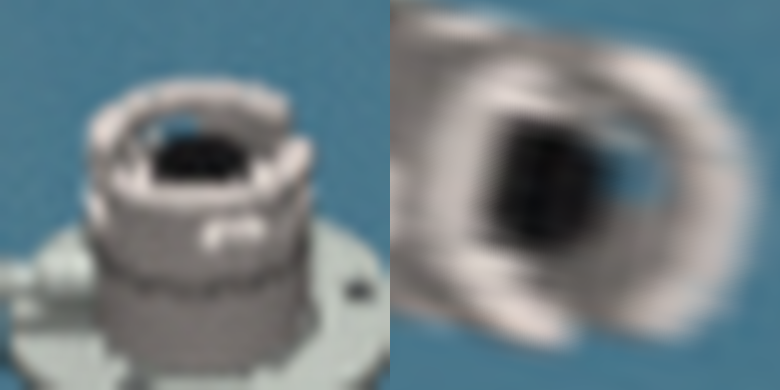

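The base notch dips at about 3° and 185°, so I take 4°. The stage's x axis is at about 84° and the inlet's at about 75°. I now move towards the stage, keeping yaw at 2.71.

>>> jog_arm(targets=[{"xyz":[-0.45,-0.41,0],"spin":0},{"xyz":[-0.45,-0.41,0],"spin":0},{"xyz":[-0.45,-0.41,0],"spin":0},{"xyz":[-0.45,-0.41,0],"spin":0},{"xyz":[-0.45,-0.41,0],"spin":0},{"xyz":[-0.45,-0.41,0],"spin":0},{"xyz":[-0.45,-0.41,0],"spin":0},{"xyz":[-0.45,-0.41,0],"spin":0},{"xyz":[-0.45,-0.41,0],"spin":0},{"xyz":[-0.45,-0.41,0],"spin":0}], gripper=100)

```text
time: 1.35
tool_pos: [409.6, 27.5, 226.6]
tcp_rot: [3.141, -0.0, 2.712]
contact_force: [0.6, 0.8, 0.2]
grip_width: 91.8
finger_force: 0.0
```

>>> jog_arm(targets=[{"xyz":[-0.42,-0.39,0],"spin":0},{"xyz":[-0.42,-0.39,0.2],"spin":0},{"xyz":[-0.42,-0.39,0.2],"spin":0},{"xyz":[-0.42,-0.39,0.2],"spin":0},{"xyz":[-0.42,-0.4,0.2],"spin":0},{"xyz":[0,0,0.4],"spin":0},{"xyz":[0,0,0.4],"spin":0},{"xyz":[0,0,0.4],"spin":0},{"xyz":[0,0,0.4],"spin":0},{"xyz":[0,0,0.2],"spin":0}])

```text
time: 2.6
tool_pos: [495.8, -182.9, 16.9]
tcp_rot: [3.141, -0.003, 2.712]
contact_force: [-0.3, 1.1, 0.0]
grip_width: 92.1
finger_force: 0.0
```

>>> jog_arm(targets=[{"xyz":[0,0,0],"spin":0},{"xyz":[0,0,0],"spin":0},{"xyz":[0,0,0],"spin":0},{"xyz":[0,0,0],"spin":0},{"xyz":[0,0,0],"spin":0},{"xyz":[0,0,0],"spin":0},{"xyz":[0,0,0],"spin":0},{"xyz":[0,0,0],"spin":0},{"xyz":[0,0,0],"spin":0},{"xyz":[0,0,0],"spin":0}], gripper=40)

```text
time: 3.85
tool_pos: [497.2, -183.9, 19.6]
tcp_rot: [-3.141, 0.002, 2.712]
contact_force: [-1.0, -1.9, 6.0]
grip_width: 55.4
finger_force: 30.0
```

>>> jog_arm(targets=[{"xyz":[0,0,-0.4],"spin":1},{"xyz":[0,0,-0.45],"spin":1},{"xyz":[0,0,-0.45],"spin":1},{"xyz":[0.275,0.42,0],"spin":0},{"xyz":[0.275,0.42,0],"spin":0},{"xyz":[0.275,0.42,0],"spin":0},{"xyz":[0.275,0.42,0],"spin":0},{"xyz":[0.275,0.42,0],"spin":0},{"xyz":[0,0,0],"spin":1},{"xyz":[0,0,0],"spin":1}])

```text
time: 5.1
tool_pos: [526.2, 16.1, 122.3]
tcp_rot: [-3.141, -0.001, 2.21]
contact_force: [-0.7, -0.8, -2.4]
grip_width: 55.2
finger_force: 30.0
```

>>> jog_arm(targets=[{"xyz":[0,0,0],"spin":1},{"xyz":[0,0,0],"spin":1},{"xyz":[0,0,0],"spin":1},{"xyz":[0,0,0],"spin":1},{"xyz":[0,0,0],"spin":1},{"xyz":[0,0,0],"spin":1},{"xyz":[0,0,0],"spin":1},{"xyz":[0,0,0],"spin":1},{"xyz":[0,0,0],"spin":1},{"xyz":[0,0,0],"spin":0}])

```text
time: 6.35
tool_pos: [526.3, 15.3, 122.4]
tcp_rot: [-3.141, -0.0, 1.313]
contact_force: [0.8, 0.5, -1.8]
grip_width: 55.4
finger_force: 30.0
```

Run:
```python
from h import *
o=bot.get_obs();print({k:np.round(o[k],3).tolist() for k in('time','tool_pos','tcp_rot','contact_force','moment')})
for n in("side","top"): cv2.imwrite(f"pics/{n}1.png",bot.capture(n))
t=cv2.imread("pics/top1.png");s=cv2.imread("pics/side1.png")
print(proj("top",[[527,14,166]]),proj("side",[[527,14,100]]))
def c(i,x,y,r=40):return cv2.resize(i[y-r:y+r,x-r:x+r],(390,390),interpolation=cv2.INTER_CUBIC)
cv2.imwrite("pics/m4.png",np.hstack([c(t,*proj("top",[[527,14,166]])[0].astype(int)),c(s,*proj("side",[[527,14,100]])[0].astype(int))]))
```

```text
{'time': 6.35, 'tool_pos': [526.326, 15.306, 122.356], 'tcp_rot': [-3.141, -0.0, 1.313], 'contact_force': [0.784, 0.539, -1.846], 'moment': [-0.051, -0.002, 0.002]}
[[347.36700519 212.84105146]] [[327.53933004 175.7554404 ]]
```

View pics/m4.png

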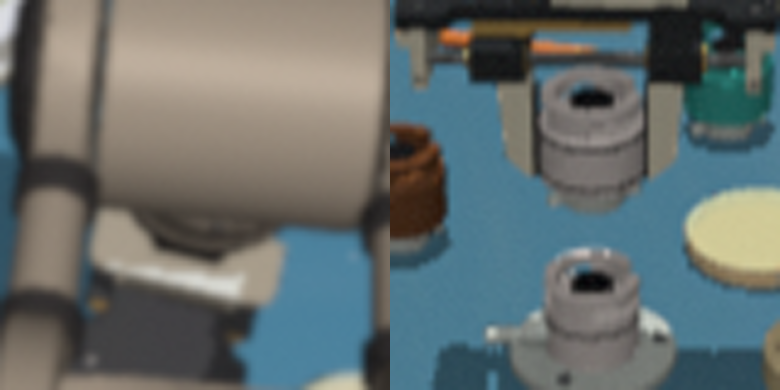

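The side view shows the held stage's seal at crop (592,98), directly over the base's seal at (592,285), with both notches to the right alike. I'll measure the offset.

Run:
```python
from h import *
s=cv2.imread("pics/side1.png")
def dark(i,x,y,r,th=75):
    x,y=int(round(x)),int(round(y));c=cv2.resize(i[y-r:y+r,x-r:x+r].max(2),None,fx=4,fy=4,interpolation=cv2.INTER_LINEAR)
    n,l,st,ce=cv2.connectedComponentsWithStats((c<th).astype(np.uint8)); k=1+np.argmax(st[1:,4])
    b=st[k]/4; return np.array([x-r+b[0]+b[2]/2-.375,y-r+b[1]+b[3]/2-.375]),b, ce[k]/4+[x-r-.375,y-r-.375]
x0,y0=(proj("side",[[527,14,100]])[0].astype(int)-40)
for nm,cx,cy,z in(("stage",592-390,98,122.4-19.6+61),("base",592-390,283,51)):
    p,b,ce=dark(s,x0+cx*80/390,y0+cy*80/390,7)
    print(nm,p.round(2),b,ce.round(2),plane("side",p,z).round(1),plane("side",ce,z).round(1))
# rim notch angles at same rel height
def prof(cx,cy,z,A):
    v=0
    for r in (21,23,25):
        P=np.array([[cx+r*np.cos(a),cy+r*np.sin(a),z] for a in np.radians(A)]); m=proj("side",P).astype(np.float32)
        v=v+cv2.remap(s,m[:,:1],m[:,1:],cv2.INTER_LINEAR)[:,0,2].astype(float)/3
    return list(zip(A,v.astype(int)))
A=range(150,226,5)
print(prof(527,16,54,A));print(prof(526.3,16,122.4-19.6+64,A))
A=range(-30,41,5)
print(prof(527,16,54,A));print(prof(526.3,16,122.4-19.6+64,A))
```

```text
stage [328.12 154.75] [  3.     5.     9.     4.25 120.75] [328.05 154.74] [525.2  18.  163.8] [525.4  17.9 163.8]
base [328.25 192.5 ] [  3.25   4.75   8.75   4.25 125.75] [328.11 192.51] [526.8  18.3  51. ] [527.2  18.3  51. ]
[(150, np.int64(126)), (155, np.int64(126)), (160, np.int64(121)), (165, np.int64(114)), (170, np.int64(106)), (175, np.int64(96)), (180, np.int64(88)), (185, np.int64(89)), (190, np.int64(91)), (195, np.int64(98)), (200, np.int64(104)), (205, np.int64(112)), (210, np.int64(117)), (215, np.int64(117)), (220, np.int64(119)), (225, np.int64(122))]
[(150, np.int64(127)), (155, np.int64(125)), (160, np.int64(121)), (165, np.int64(116)), (170, np.int64(110)), (175, np.int64(106)), (180, np.int64(104)), (185, np.int64(103)), (190, np.int64(107)), (195, np.int64(113)), (200, np.int64(116)), (205, np.int64(117)), (210, np.int64(119)), (215, np.int64(120)), (220, np.int64(118)), (225, np.int64(116))]
[(-30, np.int64(128)), (-25, np.int64(128)), (-20, np.int64(125)), (-15, np.int64(124)), (-10, np.int64(122)), (-5, np.int64(121)), (0, np.int64(121)), (5, np.int64(122)), (10, np.int64(125)), (15, np.int64(126)), (20, np.int64(127)), (25, np.int64(129)), (30, np.int64(130)), (35, np.int64(130)), (40, np.int64(131))]
[(-30, np.int64(122)), (-25, np.int64(118)), (-20, np.int64(116)), (-15, np.int64(114)), (-10, np.int64(112)), (-5, np.int64(113)), (0, np.int64(115)), (5, np.int64(119)), (10, np.int64(121)), (15, np.int64(122)), (20, np.int64(125)), (25, np.int64(126)), (30, np.int64(126)), (35, np.int64(127)), (40, np.int64(128))]
```

>>> jog_arm(targets=[{"xyz":[0.009,0.02,0.25],"spin":-0.4},{"xyz":[0,0,0.25],"spin":0},{"xyz":[0,0,0.05],"spin":0},{"xyz":[0,0,0],"spin":0},{"xyz":[0,0,0.02],"spin":0},{"xyz":[0,0,0.02],"spin":0},{"xyz":[0,0,0.02],"spin":0},{"xyz":[0,0,0.02],"spin":0},{"xyz":[0,0,0],"spin":0},{"xyz":[0,0,0],"spin":0}])

```text
time: 7.7
tool_pos: [528.5, 15.4, 72.3]
tcp_rot: [3.142, -0.0, 1.352]
contact_force: [-0.5, 0.4, -2.4]
grip_width: 55.0
finger_force: 30.0
```

>>> jog_arm(targets=[{"xyz":[0,0,0.02],"spin":0},{"xyz":[0,0,0.02],"spin":0},{"xyz":[0,0,0.01],"spin":0},{"xyz":[0,0,0],"spin":0},{"xyz":[0,0,0],"spin":0},{"xyz":[0,0,0],"spin":0},{"xyz":[0,0,0],"spin":0},{"xyz":[0,0,0],"spin":0},{"xyz":[0,0,0],"spin":0},{"xyz":[0,0,0],"spin":0}])

```text
time: 8.95
tool_pos: [528.6, 15.4, 68.3]
tcp_rot: [3.141, -0.0, 1.352]
contact_force: [-0.2, 0.6, 2.3]
grip_width: 55.5
finger_force: 30.0
```

The lugs are in the notches (spring force at z0 ≈ 48.7). Pressing down.

>>> jog_arm(targets=[{"xyz":[0,0,0.03],"spin":0},{"xyz":[0,0,0.03],"spin":0},{"xyz":[0,0,0.03],"spin":0},{"xyz":[0,0,0.025],"spin":0},{"xyz":[0,0,0],"spin":0},{"xyz":[0,0,0],"spin":0},{"xyz":[0,0,0],"spin":0},{"xyz":[0,0,0],"spin":0},{"xyz":[0,0,0],"spin":0},{"xyz":[0,0,0],"spin":0}])

```text
time: 10.2
tool_pos: [528.6, 15.4, 59.6]
tcp_rot: [3.141, -0.0, 1.352]
contact_force: [-1.2, 0.7, 8.2]
grip_width: 55.1
finger_force: 30.0
```

>>> jog_arm(targets=[{"xyz":[0,0,0],"spin":1},{"xyz":[0,0,0],"spin":1},{"xyz":[0,0,0],"spin":1},{"xyz":[0,0,0],"spin":1},{"xyz":[0,0,0],"spin":1},{"xyz":[0,0,0],"spin":1},{"xyz":[0,0,0],"spin":1},{"xyz":[0,0,0],"spin":1},{"xyz":[0,0,0],"spin":0},{"xyz":[0,0,0],"spin":0}])

```text
time: 11.45
tool_pos: [529.6, 15.1, 59.9]
tcp_rot: [3.14, -0.002, 0.552]
contact_force: [0.2, -0.3, 7.8]
grip_width: 54.8
finger_force: 30.0
```

```bash
python3 -c "
from plant import bot
o=bot.get_obs();print(o['moment'],o['contact_force'],o['tcp_rot'])"
```

```text
[-0.20050142  0.10685354  0.0037233 ] [ 0.16883248 -0.30200664  7.78443986] [ 3.13971081e+00 -2.20558876e-03  5.51703003e-01]
```

>>> jog_arm(targets=[{"xyz":[0,0,0],"spin":1},{"xyz":[0,0,0],"spin":1},{"xyz":[0,0,0],"spin":1},{"xyz":[0,0,0],"spin":1},{"xyz":[0,0,0],"spin":1},{"xyz":[0,0,0],"spin":1},{"xyz":[0,0,0],"spin":1},{"xyz":[0,0,0],"spin":0.7},{"xyz":[0,0,0],"spin":0},{"xyz":[0,0,0],"spin":0}])

```text
time: 12.7
tool_pos: [529.5, 13.3, 59.9]
tcp_rot: [3.139, -0.003, -0.218]
contact_force: [-1.2, -8.9, 7.6]
grip_width: 55.1
finger_force: 30.0
```

```bash
python3 -c "
from plant import bot
o=bot.get_obs();print(o['moment'],o['contact_force'],o['tcp_rot'])"
```

```text
[-1.68342184  0.29209766  0.00250361] [-1.1635367  -8.85935679  7.63466229] [ 3.13902981 -0.00316268 -0.21769685]
```

>>> jog_arm(targets=[{"xyz":[0,0,0],"spin":0.5},{"xyz":[0,0,0],"spin":0.5},{"xyz":[0,0,0],"spin":0},{"xyz":[0,0,0],"spin":0},{"xyz":[0,0,0],"spin":0},{"xyz":[0,0,0],"spin":0},{"xyz":[0,0,0],"spin":0},{"xyz":[0,0,0],"spin":0},{"xyz":[0,0,0],"spin":0},{"xyz":[0,0,0],"spin":0}])

```text
time: 13.95
tool_pos: [530.1, 13.1, 59.9]
tcp_rot: [3.139, -0.005, -0.317]
contact_force: [1.0, -9.3, 7.4]
grip_width: 55.4
finger_force: 30.0
```

```bash
python3 -c "
from plant import bot
o=bot.get_obs();print(o['moment'],o['contact_force'],o['tcp_rot'])"
```

```text
[-1.83413231  0.0591447   0.42142813] [ 0.97020583 -9.2671266   7.4275457 ] [ 3.13915968 -0.00460841 -0.31655364]
```

>>> jog_arm(targets=[{"xyz":[0,0,0],"spin":-0.5},{"xyz":[0,0,-0.02],"spin":0},{"xyz":[0,0,-0.02],"spin":0},{"xyz":[0,0,-0.02],"spin":0},{"xyz":[0,0,-0.01],"spin":0},{"xyz":[0,0,-0.01],"spin":0},{"xyz":[0,0,0],"spin":0},{"xyz":[0,0,0],"spin":0},{"xyz":[0,0,0],"spin":0},{"xyz":[0,0,0],"spin":0}])

```text
time: 15.2
tool_pos: [530.1, 13.4, 64.8]
tcp_rot: [3.14, -0.004, -0.268]
contact_force: [6.4, -8.1, -7.8]
grip_width: 55.2
finger_force: 30.0
```

The stage is locked: it stops at 5 mm when pulled. Releasing.

>>> jog_arm(targets=[{"xyz":[0,0,0.015],"spin":0},{"xyz":[0,0,0],"spin":0},{"xyz":[0,0,0],"spin":0},{"xyz":[0,0,0],"spin":0},{"xyz":[0,0,0],"spin":0},{"xyz":[0,0,0],"spin":0},{"xyz":[0,0,-0.3],"spin":0},{"xyz":[0,0,-0.5],"spin":0},{"xyz":[0,0,-0.5],"spin":0},{"xyz":[0,0,-0.4],"spin":0}], gripper=100)

```text
time: 16.45
tool_pos: [528.7, 15.4, 202.1]
tcp_rot: [-3.141, -0.001, -0.268]
contact_force: [-0.1, 0.2, 0.2]
grip_width: 91.8
finger_force: 0.0
```

>>> jog_arm(targets=[{"xyz":[-0.09,-0.545,0],"spin":0},{"xyz":[-0.09,-0.545,0],"spin":0},{"xyz":[-0.09,-0.545,0],"spin":0},{"xyz":[-0.09,-0.545,0],"spin":0},{"xyz":[-0.09,-0.545,0],"spin":0},{"xyz":[-0.1,-0.545,0],"spin":0},{"xyz":[0,0,0],"spin":-1},{"xyz":[0,0,0],"spin":-1},{"xyz":[0,0,0],"spin":-1},{"xyz":[0,0,0],"spin":-1}])

```text
time: 17.7
tool_pos: [555.2, 279.3, 200.2]
tcp_rot: [3.142, 0.0, 0.135]
contact_force: [-0.4, 0.2, -0.3]
grip_width: 91.8
finger_force: 0.0
```

Run:
```python
from h import *
for n in("side","top"): cv2.imwrite(f"pics/{n}2.png",bot.capture(n))
t=cv2.imread("pics/top2.png");s=cv2.imread("pics/side2.png")
def rect(n,cx,cy,z,h=40,S=380):
    im=t if n=="top" else s
    g=np.linspace(h,-h,S); P=np.array([[cx+a,cy+b,z] for a in g for b in g]); m=proj(n,P).reshape(S,S,2).astype(np.float32)
    o=cv2.remap(im,m[...,0],m[...,1],cv2.INTER_CUBIC); cv2.circle(o,(S//2,S//2),int(26/h*S/2),(0,255,0),1); return o
cv2.imwrite("pics/m5.png",np.hstack([rect("top",527.3,14.5,109),rect("side",527.3,15,109)]))
def prof(n,cx,cy,z,A):
    v=0;im=t if n=="top" else s
    for r in (21,23,25):
        P=np.array([[cx+r*np.cos(a),cy+r*np.sin(a),z] for a in np.radians(A)]); m=proj(n,P).astype(np.float32)
        v=v+cv2.remap(im,m[:,:1],m[:,1:],cv2.INTER_LINEAR)[:,0,2].astype(float)/3
    return list(zip(A,v.astype(int).tolist()))
for o in(0,180):print(prof("side",527.3,15.5,109,range(50+o,131+o,5)))
```

```text
[(50, 177), (55, 156), (60, 127), (65, 103), (70, 92), (75, 76), (80, 52), (85, 48), (90, 54), (95, 57), (100, 58), (105, 52), (110, 39), (115, 27), (120, 21), (125, 19), (130, 19)]
[(230, 44), (235, 64), (240, 92), (245, 112), (250, 126), (255, 126), (260, 115), (265, 92), (270, 68), (275, 57), (280, 54), (285, 57), (290, 80), (295, 125), (300, 167), (305, 182), (310, 188)]
```

View pics/m5.png

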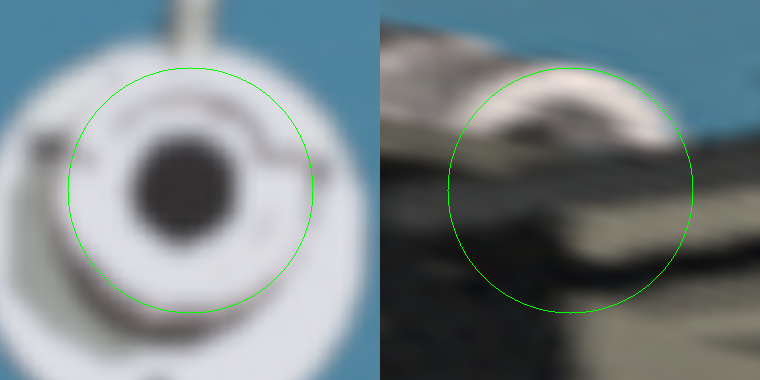

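>>> jog_arm(targets=[{"xyz":[0,0,0],"spin":-1},{"xyz":[0,0,0.1],"spin":-1},{"xyz":[0,0,0.3],"spin":-1},{"xyz":[0,0,0.3],"spin":-1},{"xyz":[0,0,0.35],"spin":0},{"xyz":[0,0,0.35],"spin":0},{"xyz":[0,0,0.35],"spin":0},{"xyz":[0,0,0.35],"spin":0},{"xyz":[0,0,0.15],"spin":0},{"xyz":[0,0,0],"spin":0}])

```text
time: 19.05
tool_pos: [555.1, 279.2, 19.8]
tcp_rot: [-3.141, 0.001, 0.531]
contact_force: [-0.6, 0.8, -1.0]
grip_width: 92.1
finger_force: 0.0
```

>>> jog_arm(targets=[{"xyz":[0,0,0],"spin":0},{"xyz":[0,0,0],"spin":0},{"xyz":[0,0,0],"spin":0},{"xyz":[0,0,0],"spin":0},{"xyz":[0,0,0],"spin":0},{"xyz":[0,0,0],"spin":0},{"xyz":[0,0,0],"spin":0},{"xyz":[0,0,0],"spin":0},{"xyz":[0,0,0],"spin":0},{"xyz":[0,0,0],"spin":0}], gripper=40)

```text
time: 20.3
tool_pos: [555.5, 279.3, 20.7]
tcp_rot: [3.142, -0.0, 0.532]
contact_force: [-1.0, -1.1, 5.6]
grip_width: 55.3
finger_force: 30.0
```

>>> jog_arm(targets=[{"xyz":[0,0,-0.4],"spin":0},{"xyz":[0,0,-0.5],"spin":-1},{"xyz":[0,0,-0.5],"spin":-1},{"xyz":[0,0,-0.4],"spin":-1},{"xyz":[-0.537,0.398,0],"spin":0},{"xyz":[-0.537,0.398,0],"spin":0},{"xyz":[-0.537,0.398,0],"spin":0},{"xyz":[-0.537,0.398,0],"spin":0},{"xyz":[-0.535,0.398,0],"spin":0},{"xyz":[0,0,0],"spin":0}])

```text
time: 21.55
tool_pos: [527.9, 10.3, 163.8]
tcp_rot: [-3.141, 0.001, 0.827]
contact_force: [0.4, 0.8, -2.3]
grip_width: 55.3
finger_force: 30.0
```

Run:
```python
from h import *
cv2.imwrite("pics/side3.png",bot.capture("side")); s=cv2.imread("pics/side3.png")
o=bot.get_obs();print(o['tool_pos'],o['tcp_rot'],o['contact_force'])
x,y=proj("side",[[528,14,125]])[0].astype(int);r=30;print(x,y)
cv2.imwrite("pics/m6.png",cv2.resize(s[y-r:y+r,x-r:x+r],(590,590),interpolation=cv2.INTER_CUBIC))
z0=o['tool_pos'][2]-20.7
print("mouth exp",proj("side",[[528.2,13.6,z0+78]])-[x-r,y-r],"stage seal exp",proj("side",[[528.2,13.6,106]])-[x-r,y-r])
def prof(cx,cy,z,A):
    v=0
    for q in (21,23,25):
        P=np.array([[cx+q*np.cos(a),cy+q*np.sin(a),z] for a in np.radians(A)]); m=proj("side",P).astype(np.float32)
        v=v+cv2.remap(s,m[:,:1],m[:,1:],cv2.INTER_LINEAR)[:,0,2].astype(float)/3
    return list(zip(A,v.astype(int).tolist()))
for a in(0,180):print(prof(528,15.5,109,range(50+a,136+a,5)))
```

```text
[528.13324238  12.07532462 163.8122351 ] [-3.14058137e+00  3.04594023e-04  8.28289526e-01] [ 0.02857111  0.45728839 -1.85891484]
326 167
mouth exp [[30.19898423 -3.51197719]] stage seal exp [[31.01136515 36.74262502]]
[(50, 119), (55, 119), (60, 118), (65, 115), (70, 114), (75, 76), (80, 38), (85, 16), (90, 12), (95, 15), (100, 36), (105, 65), (110, 96), (115, 115), (120, 124), (125, 128), (130, 130), (135, 130)]
[(230, 119), (235, 119), (240, 119), (245, 116), (250, 103), (255, 87), (260, 76), (265, 76), (270, 76), (275, 75), (280, 78), (285, 91), (290, 107), (295, 115), (300, 116), (305, 116), (310, 116), (315, 118)]
```

View pics/m6.png

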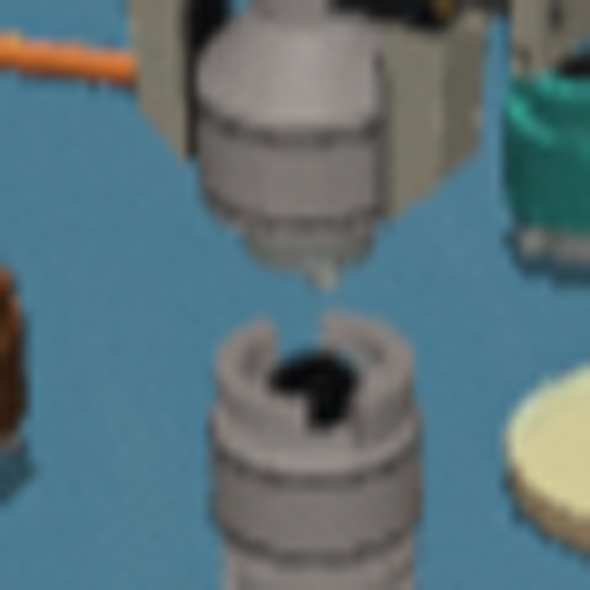

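The side view shows the stage notches at 90°/270°, with the front notch at (330,405) and the inlet's lug at (325,275) lined up with it. The inlet sits about 0.6 mm off, which I'll correct while descending.

>>> jog_arm(targets=[{"xyz":[-0.01,0,0.2],"spin":0.2},{"xyz":[0,0,0.15],"spin":0},{"xyz":[0,0,0.02],"spin":0},{"xyz":[0,0,0.02],"spin":0},{"xyz":[0,0,0.02],"spin":0},{"xyz":[0,0,0.02],"spin":0},{"xyz":[0,0,0.02],"spin":0},{"xyz":[0,0,0],"spin":0},{"xyz":[0,0,0],"spin":0},{"xyz":[0,0,0],"spin":0}])

```text
time: 22.85
tool_pos: [528.0, 12.8, 128.4]
tcp_rot: [3.142, -0.0, 0.812]
contact_force: [0.7, -0.5, -0.7]
grip_width: 55.7
finger_force: 30.0
```

>>> jog_arm(targets=[{"xyz":[0,0,0.02],"spin":0},{"xyz":[0,0,0.02],"spin":0},{"xyz":[0,0,0.01],"spin":0},{"xyz":[0,0,0],"spin":0},{"xyz":[0,0,0],"spin":0},{"xyz":[0,0,0],"spin":0},{"xyz":[0,0,0],"spin":0},{"xyz":[0,0,0],"spin":0},{"xyz":[0,0,0],"spin":0},{"xyz":[0,0,0],"spin":0}])

```text
time: 24.1
tool_pos: [528.0, 12.8, 124.4]
tcp_rot: [3.141, -0.0, 0.812]
contact_force: [0.9, -1.1, 3.6]
grip_width: 55.3
finger_force: 30.0
```

>>> jog_arm(targets=[{"xyz":[0,0,0.03],"spin":0},{"xyz":[0,0,0.03],"spin":0},{"xyz":[0,0,0.03],"spin":0},{"xyz":[0,0,0.03],"spin":0},{"xyz":[0,0,0.03],"spin":0},{"xyz":[0,0,0.03],"spin":0},{"xyz":[0,0,0],"spin":0},{"xyz":[0,0,0],"spin":0},{"xyz":[0,0,0],"spin":0},{"xyz":[0,0,0],"spin":0}])

```text
time: 25.35
tool_pos: [528.2, 12.9, 110.6]
tcp_rot: [3.141, -0.001, 0.812]
contact_force: [-1.1, 0.2, 10.1]
grip_width: 55.3
finger_force: 30.0
```

>>> jog_arm(targets=[{"xyz":[0,0,0],"spin":1},{"xyz":[0,0,0],"spin":1},{"xyz":[0,0,0],"spin":1},{"xyz":[0,0,0],"spin":1},{"xyz":[0,0,0],"spin":1},{"xyz":[0,0,0],"spin":1},{"xyz":[0,0,0],"spin":1},{"xyz":[0,0,0],"spin":1},{"xyz":[0,0,0],"spin":0},{"xyz":[0,0,0],"spin":0}])

```text
time: 26.6
tool_pos: [528.6, 12.8, 110.7]
tcp_rot: [3.141, -0.002, 0.012]
contact_force: [-0.4, -0.3, 9.7]
grip_width: 55.4
finger_force: 30.0
```

```bash
python3 -c "
from plant import bot
o=bot.get_obs();print(o['moment'],o['contact_force'],o['tcp_rot'])"
```

```text
[-0.09932357  0.2921302  -0.06052101] [-0.44966605 -0.30111245  9.74831922] [ 3.14141738e+00 -2.04144824e-03  1.16573990e-02]
```

>>> jog_arm(targets=[{"xyz":[0,0,0],"spin":1},{"xyz":[0,0,0],"spin":1},{"xyz":[0,0,0],"spin":1},{"xyz":[0,0,0],"spin":1},{"xyz":[0,0,0],"spin":1},{"xyz":[0,0,0],"spin":1},{"xyz":[0,0,0],"spin":1},{"xyz":[0,0,0],"spin":0.8},{"xyz":[0,0,0],"spin":0.4},{"xyz":[0,0,0],"spin":0}])

```text
time: 27.85
tool_pos: [528.6, 12.9, 110.7]
tcp_rot: [-3.14, -0.001, -0.809]
contact_force: [-0.5, -0.5, 8.8]
grip_width: 55.6
finger_force: 30.0
```

```bash
python3 -c "
from plant import bot
o=bot.get_obs();print(o['moment'],o['contact_force'],o['tcp_rot'])"
```

```text
[0.04095641 0.20390402 0.04064059] [-0.48082238 -0.51343637  8.827551  ] [-3.14014451e+00 -1.47178485e-03 -8.08533126e-01]
```

>>> jog_arm(targets=[{"xyz":[0,0,0],"spin":0.4},{"xyz":[0,0,0],"spin":0.4},{"xyz":[0,0,0],"spin":0.2},{"xyz":[0,0,0],"spin":0},{"xyz":[0,0,0],"spin":0},{"xyz":[0,0,0],"spin":0},{"xyz":[0,0,0],"spin":0},{"xyz":[0,0,0],"spin":0},{"xyz":[0,0,0],"spin":0},{"xyz":[0,0,0],"spin":0}])

```text
time: 29.1
tool_pos: [528.6, 13.1, 110.7]
tcp_rot: [-3.14, -0.001, -0.907]
contact_force: [-0.6, 2.3, 9.6]
grip_width: 55.4
finger_force: 30.0
```

```bash
python3 -c "
from plant import bot
o=bot.get_obs();print(o['moment'],o['contact_force'],o['tcp_rot'])"
```

```text
[0.25206272 0.28772658 0.51739891] [-0.58593678  2.25299188  9.55194703] [-3.14000912e+00 -1.20877869e-03 -9.07043987e-01]
```

The stop is felt (0.52 N m). I back off a little and raise with a light pull to test the catch.

>>> jog_arm(targets=[{"xyz":[0,0,0],"spin":-0.5},{"xyz":[0,0,-0.03],"spin":0},{"xyz":[0,0,-0.03],"spin":0},{"xyz":[0,0,-0.03],"spin":0},{"xyz":[0,0,-0.03],"spin":0},{"xyz":[0,0,-0.02],"spin":0},{"xyz":[0,0,0],"spin":0},{"xyz":[0,0,0],"spin":0},{"xyz":[0,0,0],"spin":0},{"xyz":[0,0,0],"spin":0}])

```text
time: 30.35
tool_pos: [527.9, 13.0, 120.8]
tcp_rot: [-3.141, 0.001, -0.858]
contact_force: [4.1, 3.3, -3.6]
grip_width: 55.6
finger_force: 30.0
```

It is locked at 5 mm. I release and retreat.

>>> jog_arm(targets=[{"xyz":[0,0,0.01],"spin":0},{"xyz":[0,0,0],"spin":0},{"xyz":[0,0,0],"spin":0},{"xyz":[0,0,0],"spin":0},{"xyz":[0,0,0],"spin":0},{"xyz":[0,0,0],"spin":0},{"xyz":[0,0,-0.3],"spin":0},{"xyz":[0,0,-0.5],"spin":0},{"xyz":[0,0,-0.4],"spin":0},{"xyz":[0,0,-0.1],"spin":0}], gripper=100)

```text
time: 31.6
tool_pos: [528.9, 12.7, 226.3]
tcp_rot: [-3.139, -0.003, -0.858]
contact_force: [-0.7, 0.4, -0.2]
grip_width: 91.8
finger_force: 0.0
```

Run:
```python
from h import *
s=bot.capture("side"); print(bot.get_obs()['tool_pos'])
x,y=proj("side",[[528,14,100]])[0].astype(int)
cv2.imwrite("pics/m7.png",cv2.resize(s[y-45:y+45,x-45:x+45],(540,540),interpolation=cv2.INTER_CUBIC))
```

```text
[528.58562738  12.78334987 225.94942464]
```

View pics/m7.png

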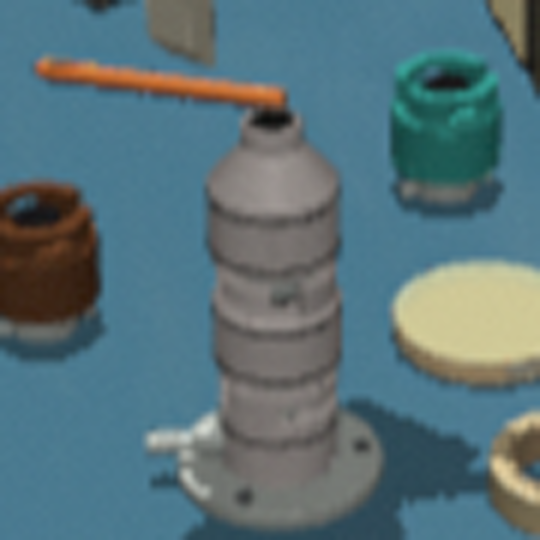

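The stack stands upright and free, from the foot at (280,470) to the mouth at (272,118), and the gripper is clear of it.

```bash
python3 -c "
from plant import bot
print(bot.close_job())"
```

```text
the job is handed in; nothing more can be done
None
```

The filter holder is back together and handed in: the stage is locked on the base and the inlet head on the stage, each holding at 5 mm against a light pull; the stack stands upright with the gripper clear, at about 32 s of the 72 s limit, though the hand-in returned no verdict.

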